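Find the grow-light key that was left on and release it

TASK

One of the four identical push-on, push-off keys on the grow-light switch box was left latched down. With a fingertip tap each key lightly in turn, from left to right as the robot sees them, without releasing or pushing in any of them; then press the latched one firmly so that it clicks free and comes up level with the others. Pick nothing up, do not press the other keys in, leave everything else where it stands, and finish with the hand clear.

Things in the scene. Friction and masses are not known exactly. Their poses are not given: they have to be found in the camera images.
- console: grey switch box fixed to the bench, 130 (x) x 250 (y) x 55 mm high; origin at the centre of its underside, z up; its x axis points away from the robot and its y axis to the robot's left, within about 0.35 rad. Four identical white keys stand in a row along its y axis, 20 mm to the robot's side of its centre line (console x -20 mm), 50 mm apart
- key_1: white key, far left (console y +75 mm); cap 30 (x) x 28 (y) mm; origin at the centre of its top face, axes as the console's; slides only straight down. All four are alike: a free key's top is 69 mm above the bench, the latched key's 65 mm, and all meet their stop at 61 mm. Which one is latched changes from run to run
- key_2: white key, second from the left (console y +25 mm); cap 30 (x) x 28 (y) mm; origin at the centre of its top face, axes as the console's; slides only straight down. A free key (any of the four) starts to give at about 2 N and takes 0.9 N more for each mm
- key_3: white key, third from the left (console y -25 mm); cap 30 (x) x 28 (y) mm; origin at the centre of its top face, axes as the console's; slides only straight down. The latched key (any of the four) does not give below about 5.5 N, then takes 0.9 N more for each mm
- key_4: white key, far right (console y -75 mm); cap 30 (x) x 28 (y) mm; origin at the centre of its top face, axes as the console's; slides only straight down. The latched key (any of the four) lets go when pushed 2 mm (about 7.5 N) below its latched height; it stops at 4 mm (about 9 N) and comes up to 69 mm as the finger lifts
- dish: loose clear glass bowl, 116 mm wide, 55 mm high, left of the console; origin under its centre; bystander
- pot: loose small terracotta pot, 80 mm wide, 65 mm high, right of the console; origin under its centre; bystander
- jar: loose small seed jar, 56 mm wide, 75 mm high, behind the console; origin under its centre; bystander
- mister: loose clear plastic bottle, 56 mm wide, 140 mm high, behind the console; origin under its centre; bystander
- label: loose green plastic plant label, 20 x about 92 x 4 mm, lying along y on the console's top behind the keys, 65 mm from the line of the keys' centres; origin under its middle; bystander
- forceps: loose steel forceps, about 20 x 110 x 8 mm, lying along y in front of the console; origin under the middle; bystander

How it is judged:
By the outcome, as a careful person would: the job done as asked, in the order asked, and still so for the second after the job is handed in, with the robot touching nothing.
It also fails if it takes over 67 s, if anything falls off the work surface, if the arm or the gripper's body presses on something with over 40 N, if the wrist force passes 120 N, or if a joint passes its speed limit or range.

ROBOT

A 7-joint arm with a two-finger parallel gripper is mounted at the origin on the work surface. World frame = base frame: x ahead of the robot, y to its left, z up, the work surface at z = 0. Lengths are in mm, angles in rad, forces in N, time in s.
With the tool pointing down it reaches from about 350 to 900 mm from the base axis. Payload 7.2 kg.
Tool frame: the origin (TCP) lies on the mounting face of the last link; the fingertips stand 173 mm ahead of it and the grasp point (between the pads) lies 155 mm ahead of it; z points along the fingers, y is the direction in which the jaws open and shut (so a half turn about z gives the same grasp; the last joint's range is limited). The gripper opens to 85 mm and grips with 20 to 120 N. Pads are 22 mm wide; open, the fingers measure 114 mm over their backs; the gripper's body (76 mm by 85 mm) begins 54 mm behind the grasp point. The pads swing forward as they close: fully open they stand 13 mm farther back than shut.
Start: joints at [1.114, 0.411, -0.013, 1.596, 0.006, 1.134, -0.082], TCP at [236.91, -578.356, 404.697] pointing down, gripper open.
Joint ranges: [-2.95, 2.95], [-0.29, 1.99], [-1.47, 1.44], [0.14, 2.54], [-1.03, 4.17], [0.13, 1.85], [-2.86, 2.86]. Speed limits (rad/s): [2.39, 2.39, 3.01, 3.01, 3.14, 3.14, 3.14].

INTERFACE

Orientations are given as a unit quaternion [w, x, y, z].
In Python, from rig import status, get_image, job_done gives the robot as it stands. The module is installed in compiled form; this text tells all that it offers.
- The arm moves only by the tool jog_arm, never from a script. Its argument "increments" is a list of rows, each a list of 2 entries, a list of its own where there are three numbers: the shift along the tool's x, y, z in cm, then the turn, a rotation vector about the tool's x, y, z in degrees. In form: [[[tx, ty, tz], [ax, ay, az]], ...]. A call has 1 to 20 rows; each row is the pose to reach, as a shift and turn from the pose commanded when the call began, along the tool's axes at that moment; what a row does not reach only later rows make up. A row lasts 1/12 s, in which the tool goes at most 41.7 mm and 7.16 degrees, less where a joint would pass 70% of its speed; a pose out of reach is approached as far as the arm can. A call with a gripper value outside its range is refused whole. "jaw" is the opening in per cent of the stroke, from 0 (shut) to 100 (fully open), set as the call begins (left out, the last holds). The fingers move at their own pace and stop on an object; the grip force is fixed at half the most. Time passes only in rows, so rows that repeat a pose let the fingers close. It gives the time, the measured TCP pose, the force and the opening at its end, in the units of the state.
- status.get_state(): the state, without advancing time (a new reading comes with each control period).
- get_image(name): name is "scene" or "top"; returns a dict with "img" (480x640x3 uint8, red, green, blue), "vfov" (degrees; the focal length in pixels is half the picture's height over the tangent of half this angle, whatever the lens; pixels are square), "cx", "cy" (the principal point, pixels), "xyz" and "rotation" of the camera in the world. Camera axes: x right, y up, looking along -z (the intrinsics and any distortion apply to the point x, -y, -z); pixel columns grow to the right and rows downward; lengths in mm; the calibration is good to about 2 mm. A picture is of the moment at which its call begins. There is no depth.
- job_done(): hands the job in, once; it reports no verdict.
The state is a dict: "clock": time; "q": joint angles; "qvel": joint speeds; "tau": joint torques, N m; "tcp_pos": TCP position; "ee_rot": TCP orientation; "ft_force": force on the tool from outside, world axes, zero at the start; "moment": the same for the moment, N m; "opening": finger opening in mm.
Only numpy, scipy, OpenCV 4.12 (cv2) and the standard library are available. Lean on these libraries where they do the work, as an engineer would, in place of code of your own. Each camera call takes 0.05 s, during which the arm holds its last target.

## Working session

There is one attempt and no reset: what is moved stays moved. The work goes in short steps, Python scripts to look and compute and a tool call to move; the robot and the scene stay as the last step left them, time stands still between calls to the robot, and variables do not carry over. Pictures are saved under pics/ and viewed, and the job is handed in when it is done.

Besides the shell and the picture viewer there is one more tool, called after "Call:" by a JSON object that holds its "name" and its "arguments". jog_arm: Moves the arm, as the interface text tells. Its arguments: {"type":"object","properties":{"increments":{"type":"array","items":{"type":"array"}},"jaw":{"type":"number"}},"required":["increments"]}

```bash
mkdir -p pics
cat > h.py <<'E'
import numpy as np,cv2
from rig import status,get_image,job_done
E
python3 - <<'E'
from h import *
s=status.get_state()
for k,v in s.items(): print(k,np.round(v,3))
for n in("scene","top"):
    d=get_image(n); cv2.imwrite(f"pics/{n}0.png",d["img"][:,:,::-1]); np.save(f"{n}0.npy",d,allow_pickle=True)
    print(n,{k:d[k] for k in d if k!="img"})
E
```

```text
clock 0.0
q [ 1.114  0.412 -0.013  1.597  0.006  1.134 -0.082]
qvel [ 0.     0.001  0.    -0.     0.001 -0.    -0.001]
tau [-1.0000e-03 -6.0063e+01  6.8100e-01 -2.9941e+01  1.4000e-02  1.1000e-02
 -0.0000e+00]
tcp_pos [ 236.817 -578.178  403.835]
ee_rot [-0.001  0.981  0.193 -0.   ]
ft_force [-0.109 -1.308  0.494]
moment [-0.01   0.002  0.022]
opening 85.362
scene {'vfov': 46.284413415483584, 'cx': 316.5835318242732, 'cy': 231.83096773382746, 'xyz': array([1381.06330709,  224.40220429,  782.41045366]), 'rotation': array([0.56244711, 0.26477932, 0.31794092, 0.71586223])}
top {'vfov': 46.23777823307677, 'cx': 323.27306088629905, 'cy': 246.22199057077694, 'xyz': array([425.73045888,  16.30648421, 926.29750806]), 'rotation': array([ 0.71334153,  0.0588044 , -0.04358197, -0.69698387])}
```

View pics/scene0.png

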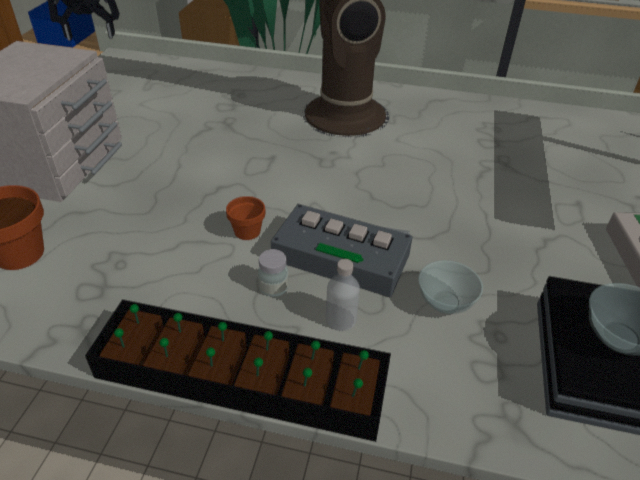

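View pics/top0.png

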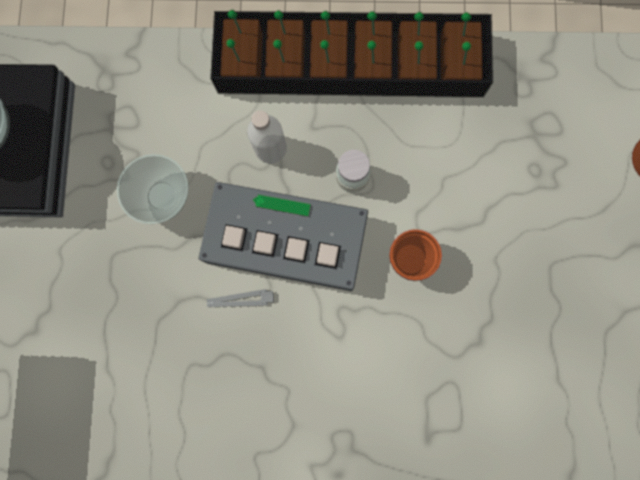

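The scene view shows four whitish keys near (311,219), (333,227), (357,232) and (382,240). In the top view they are at (233,237), (265,243), (296,249) and (328,255), and the robot's left is the picture's left. Next I'll measure them precisely.

```bash
cat >> h.py <<'E'
from scipy.spatial.transform import Rotation as R
def cam(d):
    q=d["rotation"]; M=R.from_quat([q[1],q[2],q[3],q[0]]).as_matrix()
    f=240/np.tan(np.radians(d["vfov"]/2)); return M,f,np.array(d["xyz"])
def ray(d,u,v):
    M,f,c=cam(d); r=M@np.array([(u-d["cx"])/f,-(v-d["cy"])/f,-1]); return c,r/np.linalg.norm(r)
def plane(d,u,v,z):
    c,r=ray(d,u,v); return c+r*(z-c[2])/r[2]
def proj(d,p):
    M,f,c=cam(d); x=M.T@(np.array(p)-c); return np.array([d["cx"]+f*x[0]/-x[2],d["cy"]-f*x[1]/-x[2]])
def tri(d1,p1,d2,p2):
    c1,r1=ray(d1,*p1);c2,r2=ray(d2,*p2)
    t=np.linalg.lstsq(np.c_[r1,-r2],c2-c1,rcond=None)[0]
    a=c1+r1*t[0];b=c2+r2*t[1]; return (a+b)/2,np.linalg.norm(a-b)
E
python3 - <<'E'
from h import *
D={n:np.load(n+"0.npy",allow_pickle=True).item() for n in("scene","top")}
box={"scene":(290,200,405,260),"top":(205,210,350,280)}
P={}
for n,d in D.items():
    x0,y0,x1,y1=box[n]; im=d["img"][y0:y1,x0:x1].astype(int)
    big=cv2.resize(d["img"][y0:y1,x0:x1],None,fx=5,fy=5,interpolation=cv2.INTER_NEAREST); cv2.imwrite(f"pics/{n}_zoom.png",big[:,:,::-1])
    g=im.min(2)
    for th in ([150,165,180,195,205]):
        m=(g>th).astype(np.uint8); k,l,st,ce=cv2.connectedComponentsWithStats(m)
        o=[(round(ce[i][0]+x0,2),round(ce[i][1]+y0,2),st[i][4]) for i in range(1,k) if st[i][4]>25]
        print(n,th,sorted(o))
E
```

```text
scene 150 []
scene 165 []
scene 180 []
scene 195 []
scene 205 []
top 150 [(np.float64(226.06), np.float64(274.38), np.int32(495)), (np.float64(232.01), np.float64(236.05), np.int32(281)), (np.float64(263.56), np.float64(241.96), np.int32(283)), (np.float64(295.32), np.float64(248.3), np.int32(285)), (np.float64(326.92), np.float64(253.88), np.int32(291))]
top 165 [(np.float64(231.99), np.float64(236.03), np.int32(232)), (np.float64(263.44), np.float64(241.99), np.int32(236)), (np.float64(295.25), np.float64(248.36), np.int32(239)), (np.float64(326.82), np.float64(253.89), np.int32(251))]
top 180 []
top 195 []
top 205 []
```

Run:
```python
import cv2,numpy as np
a=cv2.imread("pics/scene_zoom.png");b=cv2.imread("pics/top_zoom.png");w=max(a.shape[1],b.shape[1])
f=lambda x:cv2.copyMakeBorder(x,0,0,0,w-x.shape[1],0)
o=np.vstack([f(a),f(b)]);print(o.shape);cv2.imwrite("pics/zz.png",cv2.resize(o,None,fx=.92,fy=.92))
```

```text
(650, 725, 3)
```

View pics/zz.png

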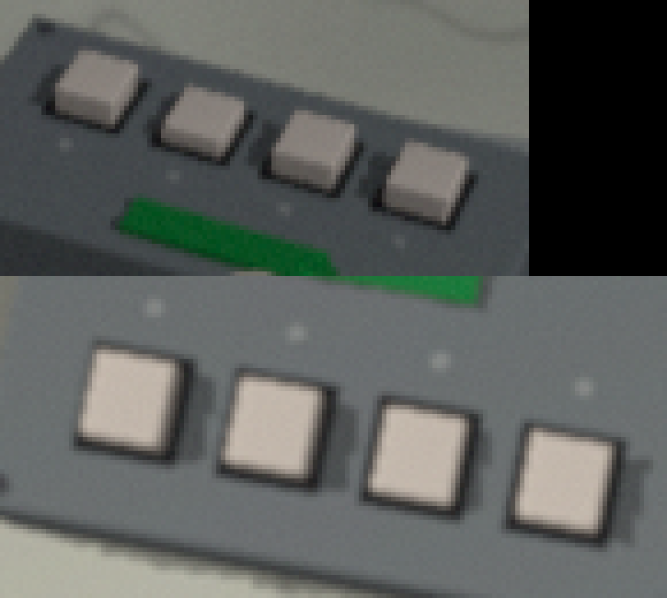

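Run:
```python
from h import *
D={n:np.load(n+"0.npy",allow_pickle=True).item() for n in("scene","top")}
def comps(n,th,upper):
    d=D[n];x0,y0,x1,y1={"scene":(290,200,405,260),"top":(205,215,350,270)}[n]
    im=cv2.resize(d["img"][y0:y1,x0:x1],None,fx=8,fy=8,interpolation=cv2.INTER_CUBIC)
    im=cv2.GaussianBlur(im,(0,0),3); m=(im.min(2)>th).astype(np.uint8)
    k,l,st,ce=cv2.connectedComponentsWithStats(m); o=[]
    for i in range(1,k):
        if 800<st[i][4]<40000:
            ct=cv2.findContours((l==i).astype(np.uint8),0,2)[0][0]
            r=cv2.minAreaRect(ct)
            o.append(((ce[i][0]+.5)/8-.5+x0,(ce[i][1]+.5)/8-.5+y0,st[i][4]/64,[round(q/8,1) for q in r[1]]))
    return sorted(o,key=lambda a:a[0])
print("px top row", D["scene"]["img"][205:245:2,311].min(1), D["scene"]["img"][215:245:2,333].min(1))
for th in(115,120,125,130,135): print(th,[tuple(np.round(a[:3],2)) for a in comps("scene",th,0)])
for th in (130,140,150): print(th,[tuple(np.round(a[:3],2))+tuple(a[3]) for a in comps("top",th,0)])
```

```text
px top row [108  87  65  99 122 122 124 126 117  84  83  28  64  67  65  69  64  69
  67  66] [ 68  67 112 122 123 124 125 109  86  41  54  67  70  66  66]
115 [(np.float64(311.4), np.float64(216.67), np.float64(112.28)), (np.float64(331.7), np.float64(206.11), np.float64(604.28)), (np.float64(334.58), np.float64(224.66), np.float64(112.48)), (np.float64(357.19), np.float64(211.78), np.float64(14.19)), (np.float64(358.58), np.float64(229.99), np.float64(119.08)), (np.float64(383.04), np.float64(237.02), np.float64(120.58)), (np.float64(391.53), np.float64(223.4), np.float64(181.78))]
120 [(np.float64(298.81), np.float64(201.87), np.float64(89.5)), (np.float64(311.52), np.float64(216.74), np.float64(94.36)), (np.float64(327.37), np.float64(204.08), np.float64(123.34)), (np.float64(334.71), np.float64(224.75), np.float64(97.17)), (np.float64(358.72), np.float64(230.09), np.float64(101.58)), (np.float64(383.23), np.float64(237.18), np.float64(103.14))]
125 [(np.float64(315.06), np.float64(218.39), np.float64(18.11)), (np.float64(339.36), np.float64(226.08), np.float64(12.69)), (np.float
[... 538 characters left out ...]
5), np.float64(69.55), 6.0, 21.6), (np.float64(232.05), np.float64(236.11), np.float64(296.25), 16.9, 18.2), (np.float64(263.56), np.float64(242.08), np.float64(298.2), 16.9, 18.3), (np.float64(295.35), np.float64(248.38), np.float64(299.3), 17.0, 18.2), (np.float64(326.99), np.float64(254.02), np.float64(305.59), 17.1, 18.4)]
150 [(np.float64(211.61), np.float64(267.63), np.float64(59.75), 5.6, 20.9), (np.float64(232.03), np.float64(236.09), np.float64(275.64), 16.3, 17.7), (np.float64(263.54), np.float64(242.04), np.float64(278.53), 16.3, 17.8), (np.float64(295.33), np.float64(248.35), np.float64(280.27), 16.5, 17.7), (np.float64(326.96), np.float64(254.0), np.float64(286.58), 16.6, 17.8)]
```

Run:
```python
from h import *
D={n:np.load(n+"0.npy",allow_pickle=True).item() for n in("scene","top")}
S=[(383.15,237.1),(358.65,230.04),(334.65,224.7),(311.45,216.7)]
T=[(232.05,236.11),(263.56,242.08),(295.35,248.38),(326.99,254.02)]
X=[]
for s,t in zip(S,T):
    p,e=tri(D["scene"],s,D["top"],t); q=plane(D["top"],*t,69);X.append(q);print(p.round(1),round(e,1),"plane69",q.round(1),"scene69",plane(D["scene"],*s,69).round(1))
X=np.array(X);v=X[0]-X[3];print(np.linalg.norm(v)/3,np.arctan2(-v[0],v[1]))
s=status.get_state();q=s["ee_rot"];M=R.from_quat([q[1],q[2],q[3],q[0]]);print(M.as_matrix().round(4))
# label, console corners
print([np.linalg.norm(X[i]-X[i+1]) for i in range(3)])
c=[(220,186),(367,209),(353,289),(202,259)]
print([plane(D["top"],*p,55).round(0) for p in c])
```

```text
[563.5 179.7  67.5] 2.4 plane69 [563.4 178.2  69. ] scene69 [564.7 180.9  69. ]
[555.1 130.3  67.7] 2.6 plane69 [555.1 128.9  69. ] scene69 [556.1 131.7  69. ]
[546.8  81.   64.1] 2.6 plane69 [546.3  79.3  69. ] scene69 [552.2  83.2  69. ]
[538.5  31.7  67.7] 2.7 plane69 [538.7  30.3  69. ] scene69 [539.7  33.4  69. ]
49.97137661136323 -0.16592592819834856
[[ 9.253e-01  3.791e-01 -6.000e-04]
 [ 3.791e-01 -9.253e-01  1.300e-03]
 [-1.000e-04 -1.500e-03 -1.000e+00]]
[np.float64(50.03187865397989), np.float64(50.29203707157699), np.float64(49.59490049046496)]
[array([646., 204.,  55.]), array([614., -31.,  55.]), array([487., -11.,  55.]), array([528., 226.,  55.])]
```

Run:
```python
from h import *
d=np.load("scene0.npy",allow_pickle=True).item();t=np.load("top0.npy",allow_pickle=True).item()
for p in [(120,145),(65,195)]: print(plane(d,*p,0).round(0))
g=plane(d,120,145,0)
for z in (150,200,250,300,350): print(z,proj(d,[g[0],g[1],z]).round(0),plane(d,100,50,z).round(0))
print("pot",plane(t,415,255,65).round(0),"mister",plane(t,261,120,140).round(0),"jar",plane(t,353,165,75).round(0),"dish",plane(t,153,188,55).round(0))
X=np.array([564,180,0.]);c,s=np.cos(-.166),np.sin(-.166)
st=status.get_state();q=st["ee_rot"];M=R.from_quat([q[1],q[2],q[3],q[0]]).as_matrix()
print("to above key1 tool cm",M.T@(np.array([563.5,179.3,404])-st["tcp_pos"])/10)
a=[status.get_state()["ft_force"].round(2) for _ in range(3)];print(a)
```

```text
[ 303. -522.    0.]
[ 524. -541.    0.]
150 [107.  91.] [  99. -654.  150.]
200 [102.  71.] [ 201. -585.  200.]
250 [97. 50.] [ 302. -515.  250.]
300 [91. 28.] [ 403. -446.  300.]
350 [86.  5.] [ 505. -376.  350.]
pot [ 541. -105.   65.] mister [725. 131. 140.] jar [679.  -7.  75.] dish [641. 312.  55.]
to above key1 tool cm [ 58.94503937 -57.70763643   0.07219454]
[array([ 0.16,  0.15, -0.16]), array([ 0.16,  0.15, -0.16]), array([ 0.16,  0.15, -0.16])]
```

Key_3 triangulates at about 64 mm and the others at 67.6 mm, so key_3 is the latched one. The spacing comes out at 50 mm and the yaw at -0.166, both consistent with the text. First I'll move clear of the cabinet, then go above key_1.

Call:
{"name": "jog_arm", "arguments": {"increments": [[[1.5,-3.7,0],[0,0,0]],[[3,-7.4,0],[0,0,0]],[[4.5,-11.1,0],[0,0,0]],[[6,-14.8,0],[0,0,0]],[[7.6,-18.5,0],[0,0,0]],[[10,-20.5,0],[0,0,2]],[[13.5,-22.8,0],[0,0,4]],[[17,-25.5,0],[0,0,6]],[[20.5,-28,0],[0,0,8]],[[24,-30.8,0],[0,0,10]],[[27.5,-33.6,0],[0,0,13]],[[31,-36.3,0],[0,0,16]],[[34.5,-39,0],[0,0,19]],[[38,-41.6,0],[0,0,22]],[[41.5,-44.3,0],[0,0,25]],[[45,-47,0],[0,0,28]],[[48.5,-49.7,0],[0,0,30]],[[52,-52.4,0],[0,0,31.8]],[[55.5,-55,0],[0,0,31.8]],[[58.9,-57.7,0],[0,0,31.8]]], "jaw": 0}}

```text
clock: 1.77
tcp_pos: [548.4, 153.4, 404.2]
ee_rot: [0.0, 0.997, -0.083, -0.0]
ft_force: [1.2, -0.5, 0.8]
opening: -0.2
```

Call:
{"name": "jog_arm", "arguments": {"increments": [[[0,0,0],[0,0,0]],[[0,0,0],[0,0,0]],[[0,0,0],[0,0,0]],[[0,0,0],[0,0,0]]]}}

```text
clock: 2.1
tcp_pos: [547.4, 150.5, 404.4]
ee_rot: [0.001, 0.996, -0.084, -0.0]
ft_force: [-0.3, -0.1, 0.3]
opening: 0.1
```

```bash
cat >> h.py <<'E'
K=np.array([[563.5,179.3,69],[555.1,129.9,69],[546.8,80.6,65],[538.5,31.3,69]])
def rel(k,st=None):
    st=st or status.get_state();q=st["ee_rot"];M=R.from_quat([q[1],q[2],q[3],q[0]]).as_matrix()
    return (M.T@(K[k]+[0,0,173]-st["tcp_pos"])/10).round(2)
E
python3 - <<'E'
from h import *
s=status.get_state();print(s["tcp_pos"],s["ee_rot"],s["ft_force"],s["clock"]);print([rel(k) for k in range(4)])
d=get_image("scene");cv2.imwrite("pics/s1.png",d["img"][:,:,::-1])
E
```

```text
[547.4432733  150.46268786 404.35724421] [ 6.08345475e-04  9.96486207e-01 -8.37541945e-02 -3.21686752e-04] [-0.29708027 -0.14419726  0.25730092] 2.1
[array([ 1.11, -3.13, 16.23]), array([ 1.11,  1.88, 16.24]), array([ 1.11,  6.88, 16.64]), array([ 1.12, 11.88, 16.25])]
```

View pics/s1.png

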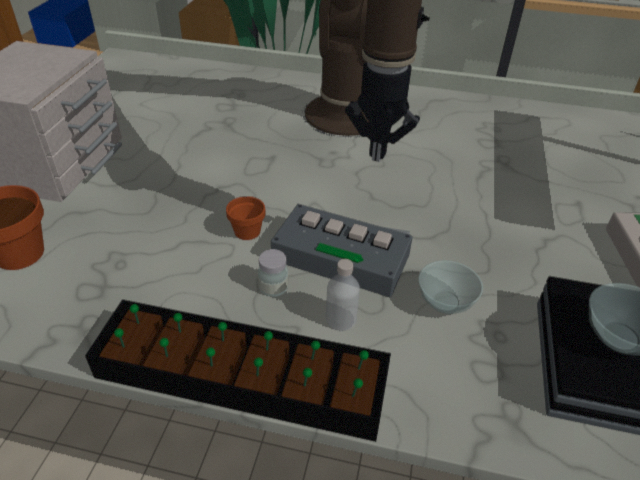

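The hand is shut and vertical, with the fingertips at about (378,155), well above the console and robot-side of it. I'll descend to about 14 mm above key_1.

Call:
{"name": "jog_arm", "arguments": {"increments": [[[0.4,-1.5,1],[0,0,0]],[[1.1,-3.1,3],[0,0,0]],[[1.1,-3.1,6],[0,0,0]],[[1.1,-3.1,9],[0,0,0]],[[1.1,-3.1,11.5],[0,0,0]],[[1.1,-3.1,13.5],[0,0,0]],[[1.1,-3.1,14.8],[0,0,0]],[[1.1,-3.1,14.8],[0,0,0]],[[1.1,-3.1,14.8],[0,0,0]],[[1.1,-3.1,14.8],[0,0,0]],[[1.1,-3.1,14.8],[0,0,0]]]}}

```text
clock: 3.07
tcp_pos: [564.2, 180.6, 258.4]
ee_rot: [-0.0, 0.997, -0.083, 0.001]
ft_force: [-0.0, 0.6, 0.2]
opening: 0.0
```

```bash
python3 - <<'E'
from h import *
s=status.get_state();print(s["tcp_pos"],s["ft_force"],s["clock"]);print([rel(k) for k in range(4)])
for n in("scene","top"):
    d=get_image(n);im=d["img"][150:290,180:440];cv2.imwrite(f"pics/{n}2.png",cv2.resize(im,None,fx=3,fy=3)[:,:,::-1])
    p=s["tcp_pos"]-[0,0,173];print(n,proj(d,p),[proj(d,k).round(0) for k in K])
E
python3 -c "
import cv2,numpy as np
a=cv2.imread('pics/scene2.png');b=cv2.imread('pics/top2.png');cv2.imwrite('pics/st2.png',cv2.resize(np.vstack([a,b]),None,fx=.7,fy=.7))"
```

```text
[564.23621382 180.61412403 258.4222193 ] [-0.02194614  0.62021404  0.20108982] 3.0667
[array([-0.05,  0.14,  1.64]), array([-0.06,  5.15,  1.64]), array([-0.07, 10.15,  2.03]), array([-0.07, 15.15,  1.62])]
scene [383.89940661 230.46267387] [array([382., 237.]), array([358., 230.]), array([334., 224.]), array([311., 216.])]
top [228.55192957 233.79073212] [array([231., 236.]), array([263., 242.]), array([295., 248.]), array([326., 254.])]
```

View pics/st2.png

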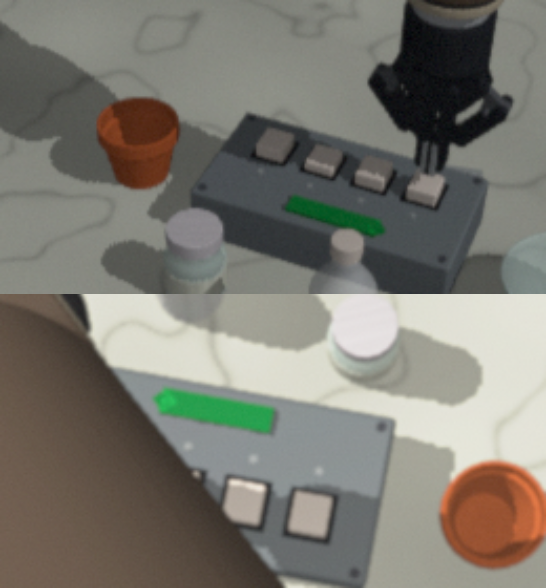

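The fingertip is above key_1 (scene crop (428,165)), clear of everything else. I'll go down in small steps.

Call:
{"name": "jog_arm", "arguments": {"increments": [[[0,0.1,0.5],[0,0,0]],[[0,0.1,1.0],[0,0,0]],[[0,0.1,1.2],[0,0,0]],[[0,0.1,1.2],[0,0,0]],[[0,0.1,1.2],[0,0,0]]]}}

```text
clock: 3.58
tcp_pos: [563.4, 179.5, 244.3]
ee_rot: [0.0, 0.997, -0.083, -0.0]
ft_force: [-0.5, 0.6, 0.2]
opening: -0.0
```

Call:
{"name": "jog_arm", "arguments": {"increments": [[[0,0,0.1],[0,0,0]],[[0,0,0.1],[0,0,0]],[[0,0,0.1],[0,0,0]]]}}

```text
clock: 3.83
tcp_pos: [563.5, 179.6, 243.7]
ee_rot: [0.0, 0.997, -0.083, 0.0]
ft_force: [-0.0, -0.7, 0.4]
opening: 0.1
```

Call:
{"name": "jog_arm", "arguments": {"increments": [[[0,0,0.1],[0,0,0]],[[0,0,0.1],[0,0,0]],[[0,0,0.1],[0,0,0]]]}}

```text
clock: 4.08
tcp_pos: [563.5, 179.6, 242.7]
ee_rot: [0.0, 0.997, -0.083, 0.0]
ft_force: [0.1, 0.6, 0.2]
opening: -0.1
```

Call:
{"name": "jog_arm", "arguments": {"increments": [[[0,0,0.05],[0,0,0]],[[0,0,0.05],[0,0,0]],[[0,0,0.05],[0,0,0]]]}}

```text
clock: 4.33
tcp_pos: [563.5, 179.6, 242.3]
ee_rot: [0.0, 0.997, -0.083, 0.0]
ft_force: [0.1, -0.4, 2.4]
opening: -0.0
```

Call:
{"name": "jog_arm", "arguments": {"increments": [[[0,0,0.05],[0,0,0]],[[0,0,0.05],[0,0,0]],[[0,0,0.05],[0,0,0]]]}}

```text
clock: 4.58
tcp_pos: [563.5, 179.5, 241.8]
ee_rot: [0.0, 0.997, -0.083, 0.0]
ft_force: [-0.5, -0.9, 1.9]
opening: 0.1
```

Key_1 is tapped: contact came at TCP z of about 242.3, with a steady push of about 2 N. Next I'll lift and go to key_2.

Call:
{"name": "jog_arm", "arguments": {"increments": [[[0,0,-0.8],[0,0,0]],[[0,0,-1.8],[0,0,0]],[[0,1,-2],[0,0,0]],[[0,3,-2],[0,0,0]],[[0,5,-2],[0,0,0]],[[0,5,-2],[0,0,0]],[[0,5,-1.2],[0,0,0]],[[0,5,-0.5],[0,0,0]],[[0,5,-0.25],[0,0,0]],[[0,5,-0.25],[0,0,0]],[[0,5,-0.25],[0,0,0]]]}}

```text
clock: 5.5
tcp_pos: [555.0, 131.0, 243.7]
ee_rot: [-0.0, 0.997, -0.082, -0.0]
ft_force: [0.0, -0.2, 0.2]
opening: 0.0
```

Call:
{"name": "jog_arm", "arguments": {"increments": [[[0,0,0.1],[0,0,0]],[[0,0,0.1],[0,0,0]],[[0,0,0.1],[0,0,0]]]}}

```text
clock: 5.75
tcp_pos: [555.2, 130.5, 243.3]
ee_rot: [-0.0, 0.997, -0.083, 0.0]
ft_force: [0.1, -0.2, 0.4]
opening: -0.1
```

Call:
{"name": "jog_arm", "arguments": {"increments": [[[0,0,0.1],[0,0,0]],[[0,0,0.1],[0,0,0]],[[0,0,0.1],[0,0,0]]]}}

```text
clock: 6.0
tcp_pos: [555.3, 130.4, 242.4]
ee_rot: [-0.0, 0.997, -0.083, 0.0]
ft_force: [-0.2, 0.6, 1.2]
opening: 0.1
```

Call:
{"name": "jog_arm", "arguments": {"increments": [[[0,0,0.05],[0,0,0]],[[0,0,0.05],[0,0,0]],[[0,0,0.05],[0,0,0]]]}}

```text
clock: 6.25
tcp_pos: [555.3, 130.4, 241.9]
ee_rot: [-0.0, 0.997, -0.083, 0.0]
ft_force: [0.2, 0.6, 2.7]
opening: -0.3
```

Key_2 is tapped at 2.7 N. Key_3 is the latched one, about 4 mm lower, so there I'll keep well under 5.5 N.

Call:
{"name": "jog_arm", "arguments": {"increments": [[[0,0,-0.8],[0,0,0]],[[0,0,-1.8],[0,0,0]],[[0,1,-2],[0,0,0]],[[0,3,-2],[0,0,0]],[[0,5,-2],[0,0,0]],[[0,5,-2],[0,0,0]],[[0,5,-1.2],[0,0,0]],[[0,5,-0.5],[0,0,0]],[[0,5,-0.2],[0,0,0]],[[0,5,-0.2],[0,0,0]],[[0,5,-0.2],[0,0,0]]]}}

```text
clock: 7.17
tcp_pos: [546.8, 81.7, 243.2]
ee_rot: [-0.0, 0.997, -0.082, -0.0]
ft_force: [0.4, 0.1, 0.5]
opening: -0.2
```

Call:
{"name": "jog_arm", "arguments": {"increments": [[[0,0,0.1],[0,0,0]],[[0,0,0.2],[0,0,0]],[[0,0,0.2],[0,0,0]],[[0,0,0.2],[0,0,0]]]}}

```text
clock: 7.5
tcp_pos: [547.0, 81.0, 241.7]
ee_rot: [0.0, 0.997, -0.083, 0.0]
ft_force: [-0.4, 0.2, -0.7]
opening: 0.1
```

Call:
{"name": "jog_arm", "arguments": {"increments": [[[0,0,0.1],[0,0,0]],[[0,0,0.1],[0,0,0]],[[0,0,0.1],[0,0,0]]]}}

```text
clock: 7.75
tcp_pos: [546.9, 80.9, 240.7]
ee_rot: [0.0, 0.997, -0.083, 0.0]
ft_force: [1.4, 0.2, -0.9]
opening: 0.0
```

No contact at 240.7, so key_3 really is lower. I'll continue down.

Call:
{"name": "jog_arm", "arguments": {"increments": [[[0,0,0.1],[0,0,0]],[[0,0,0.1],[0,0,0]],[[0,0,0.1],[0,0,0]]]}}

```text
clock: 8.0
tcp_pos: [546.9, 80.9, 239.6]
ee_rot: [0.0, 0.997, -0.083, -0.0]
ft_force: [-0.1, 0.4, 0.2]
opening: -0.0
```

Call:
{"name": "jog_arm", "arguments": {"increments": [[[0,0,0.05],[0,0,0]],[[0,0,0.05],[0,0,0]],[[0,0,0.05],[0,0,0]]]}}

```text
clock: 8.25
tcp_pos: [546.9, 80.9, 239.2]
ee_rot: [0.0, 0.997, -0.083, 0.0]
ft_force: [-0.2, -0.3, -0.6]
opening: -0.2
```

Call:
{"name": "jog_arm", "arguments": {"increments": [[[0,0,0.05],[0,0,0]],[[0,0,0.05],[0,0,0]],[[0,0,0.05],[0,0,0]]]}}

```text
clock: 8.5
tcp_pos: [547.0, 80.9, 238.8]
ee_rot: [0.0, 0.997, -0.083, 0.0]
ft_force: [0.2, 0.0, 1.7]
opening: -0.0
```

Call:
{"name": "jog_arm", "arguments": {"increments": [[[0,0,0.02],[0,0,0]],[[0,0,0.02],[0,0,0]]]}}

```text
clock: 8.67
tcp_pos: [547.0, 80.9, 238.8]
ee_rot: [0.0, 0.997, -0.083, 0.0]
ft_force: [-0.4, 0.3, 4.3]
opening: -0.2
```

Key_3 is tapped: contact at 238.8, no give, about 3–4 N. On to key_4.

Call:
{"name": "jog_arm", "arguments": {"increments": [[[0,0,-0.8],[0,0,0]],[[0,0,-1.8],[0,0,0]],[[0,0.5,-2.4],[0,0,0]],[[0,3,-2.4],[0,0,0]],[[0,5,-2.4],[0,0,0]],[[0,5,-2.4],[0,0,0]],[[0,5,-1.6],[0,0,0]],[[0,5,-0.8],[0,0,0]],[[0,5,-0.55],[0,0,0]],[[0,5,-0.55],[0,0,0]],[[0,5,-0.55],[0,0,0]]]}}

```text
clock: 9.58
tcp_pos: [538.6, 32.4, 243.6]
ee_rot: [-0.0, 0.997, -0.082, -0.0]
ft_force: [0.6, -0.0, -0.2]
opening: -0.1
```

Call:
{"name": "jog_arm", "arguments": {"increments": [[[0,0,0.1],[0,0,0]],[[0,0,0.1],[0,0,0]],[[0,0,0.1],[0,0,0]]]}}

```text
clock: 9.83
tcp_pos: [538.7, 31.9, 243.0]
ee_rot: [-0.0, 0.997, -0.083, 0.0]
ft_force: [0.3, 0.6, -0.1]
opening: 0.2
```

Call:
{"name": "jog_arm", "arguments": {"increments": [[[0,0,0.05],[0,0,0]],[[0,0,0.05],[0,0,0]],[[0,0,0.05],[0,0,0]]]}}

```text
clock: 10.08
tcp_pos: [538.7, 31.6, 242.6]
ee_rot: [-0.0, 0.997, -0.083, 0.0]
ft_force: [-0.5, -0.2, 0.4]
opening: -0.2
```

Call:
{"name": "jog_arm", "arguments": {"increments": [[[0,0,0.05],[0,0,0]],[[0,0,0.05],[0,0,0]],[[0,0,0.05],[0,0,0]]]}}

```text
clock: 10.33
tcp_pos: [538.7, 31.7, 242.1]
ee_rot: [-0.0, 0.997, -0.083, 0.0]
ft_force: [-0.4, -0.6, 2.2]
opening: 0.0
```

Call:
{"name": "jog_arm", "arguments": {"increments": [[[0,0,0.04],[0,0,0]],[[0,0,0.04],[0,0,0]],[[0,0,0.04],[0,0,0]]]}}

```text
clock: 10.58
tcp_pos: [538.7, 31.6, 241.7]
ee_rot: [-0.0, 0.997, -0.083, 0.0]
ft_force: [-0.5, -0.0, 1.7]
opening: -0.1
```

Key_4 is tapped. I'll take a quick scene view while raised between the keys, to confirm key_3 is still the only one down.

Call:
{"name": "jog_arm", "arguments": {"increments": [[[0,0,-1],[0,0,0]],[[0,0,-2.4],[0,0,0]],[[0,-0.5,-4],[0,0,0]],[[0,-3,-4],[0,0,0]],[[0,-5,-4],[0,0,0]],[[0,-5,-4],[0,0,0]],[[0,-5,-4],[0,0,0]]]}}

```text
clock: 11.17
tcp_pos: [546.9, 82.0, 282.1]
ee_rot: [-0.0, 0.997, -0.082, 0.0]
ft_force: [0.2, -0.9, -1.4]
opening: 0.3
```

```bash
cat > look.py <<'E'
import sys
from h import *
s=status.get_state();print(s["tcp_pos"],s["ft_force"],s["clock"],rel(2))
d=get_image("scene");im=d["img"][195:265,280:420];cv2.imwrite(sys.argv[1],cv2.resize(im,None,fx=5,fy=5,interpolation=cv2.INTER_CUBIC)[:,:,::-1])
E
python3 look.py pics/s3.png
```

```text
[546.86945485  82.01370469 282.11952048] [ 0.17841395 -0.91100957 -1.36425786] 11.1667 [0.02 0.14 4.41]
```

View pics/s3.png

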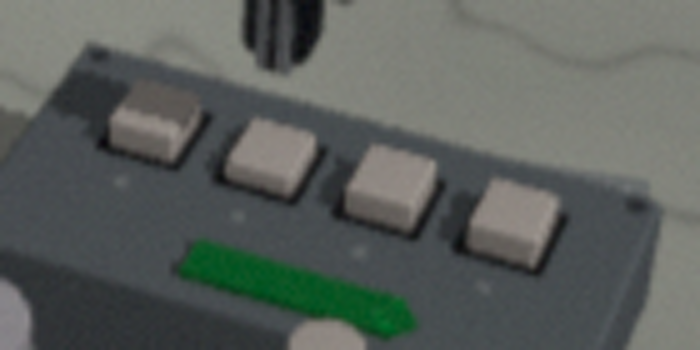

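Key_3 (crop (270,158)) is still low and the other three are up. Now for the firm press on key_3.

Call:
{"name": "jog_arm", "arguments": {"increments": [[[0,0,1.2],[0,0,0]],[[0,0,2.6],[0,0,0]],[[0,0,3.6],[0,0,0]],[[0,0,4.1],[0,0,0]],[[0,0,4.1],[0,0,0]],[[0,0,4.1],[0,0,0]]]}}

```text
clock: 11.72
tcp_pos: [546.9, 80.5, 240.2]
ee_rot: [0.0, 0.997, -0.083, -0.0]
ft_force: [0.0, -0.4, -0.0]
opening: 0.5
```

Call:
{"name": "jog_arm", "arguments": {"increments": [[[0,0,0.2],[0,0,0]],[[0,0,0.3],[0,0,0]],[[0,0,0.4],[0,0,0]],[[0,0,0.5],[0,0,0]],[[0,0,0.5],[0,0,0]],[[0,0,0.5],[0,0,0]]]}}

```text
clock: 12.22
tcp_pos: [547.2, 81.1, 236.6]
ee_rot: [-0.0, 0.997, -0.083, 0.001]
ft_force: [-2.1, -1.7, 7.8]
opening: 0.1
```

Call:
{"name": "jog_arm", "arguments": {"increments": [[[0,0,0.05],[0,0,0]],[[0,0,0.1],[0,0,0]],[[0,0,0.1],[0,0,0]],[[0,0,0.1],[0,0,0]]]}}

```text
clock: 12.55
tcp_pos: [547.2, 81.1, 235.7]
ee_rot: [0.0, 0.997, -0.083, 0.001]
ft_force: [-2.3, -1.0, 8.2]
opening: -0.1
```

The press went about 3 mm past the latched height at 8.2 N. I'll lift straight up, then look.

Call:
{"name": "jog_arm", "arguments": {"increments": [[[0,0,-0.2],[0,0,0]],[[0,0,-0.5],[0,0,0]],[[0,0,-1.0],[0,0,0]],[[0,0,-2.5],[0,0,0]],[[0,0,-5],[0,0,0]],[[0,0,-8],[0,0,0]],[[0,0,-11],[0,0,0]],[[0,0,-12],[0,0,0]],[[0,0,-12],[0,0,0]],[[0,0,-12],[0,0,0]]]}}

```text
clock: 13.38
tcp_pos: [546.8, 80.8, 354.7]
ee_rot: [0.0, 0.997, -0.083, 0.0]
ft_force: [-0.1, 0.1, -0.9]
opening: -0.4
```

```bash
python3 look.py pics/s4.png
```

```text
[546.81871762  80.7876921  354.67519002] [-0.12819447  0.08010555 -0.88473691] 13.3833 [-1.000e-02  2.000e-02  1.167e+01]
```

View pics/s4.png

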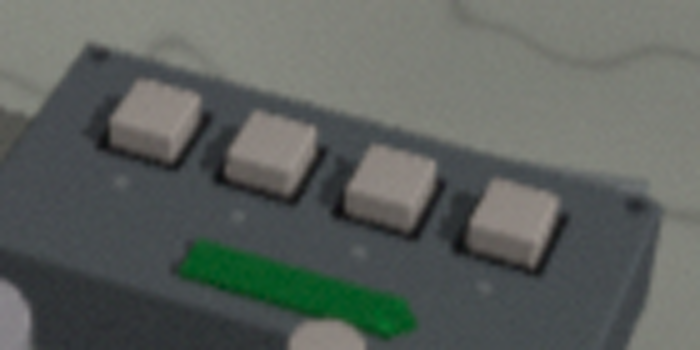

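All four keys now look alike; key_3's face (crop (270,155)) is as tall as the others'. I'll check this numerically, and check the bystanders.

Run:
```python
from h import *
d0=np.load("scene0.npy",allow_pickle=True).item();d=get_image("scene")
def cen(d):
    x0,y0,x1,y1=300,208,400,248
    im=cv2.GaussianBlur(cv2.resize(d["img"][y0:y1,x0:x1],None,fx=8,fy=8,interpolation=cv2.INTER_CUBIC),(0,0),3)
    k,l,st,ce=cv2.connectedComponentsWithStats((im.min(2)>112).astype(np.uint8))
    return sorted([tuple(((ce[i]+.5)/8-.5+[x0,y0]).round(2)) for i in range(1,k) if 4000<st[i][4]<12000])
print(cen(d0));print(cen(d))
df=cv2.absdiff(d0["img"],d["img"]).max(2);print(status.get_state()["ft_force"])
cv2.imwrite("pics/s5.png",np.where(df[...,None]>25,[0,0,255],d["img"][:,:,::-1]).astype(np.uint8))
```

```text
[(np.float64(311.4), np.float64(216.71)), (np.float64(334.55), np.float64(224.65)), (np.float64(358.56), np.float64(229.99)), (np.float64(383.0), np.float64(237.0))]
[(np.float64(311.39), np.float64(216.76)), (np.float64(334.68), np.float64(223.29)), (np.float64(358.55), np.float64(230.01)), (np.float64(382.98), np.float64(236.99))]
[0.07739931 0.19538333 0.10234124]
```

View pics/s5.png

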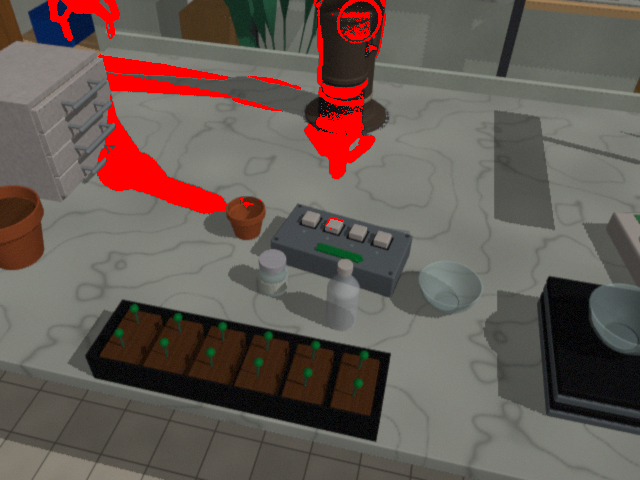

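Only the arm, its shadow and the back edge of key_3 (334,219) have changed. Key_3 rose 1.4 px to stand in line with the others, and the hand is clear, so I'm handing in.

```bash
python3 -c "
from h import *
print(job_done(),status.get_state()['clock'])"
```

```text
the job is handed in; nothing more can be done
the job is handed in; nothing more can be done
```

The job is done and handed in, at about 13.5 s on the robot's clock. I tapped the keys from left to right with the shut fingertips. Then I pressed key_3, the latched one, about 3 mm down at 8.2 N, and it came up level with the others.

- **Finding the latched key:** measured from two views, key_3's top stood at about 64 mm and the others at about 67.6 mm. During the tap, key_3 met the finger about 3.5 mm lower than the rest, which agrees.
- **Taps:** key_1, key_2 and key_4 felt about 2–2.7 N and gave at most about 0.6 mm. Key_3 felt up to 4.3 N and did not move. A picture taken before the firm press showed key_3 still down and the other three up.
- **After the press:** key_3 rose 1.4 px in the scene view, into line with the others, which had not moved (within 0.1 px).
- **Bystanders and hand:** nothing else changed in the scene view, and the hand was about 110 mm above the keys with no contact force. I did not see the forceps in that final view and took no last top view. The hand never went near them.
- **Small disagreements:** the measured key heights came out about 1.4 mm below the text's for the free keys. The two views' rays missed each other by about 2.5 mm, close to the stated calibration accuracy. The force reading had about 0.6 N of noise.

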